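# Start the induction hob at the kitchen pass

### The arm

A 6-joint arm with a two-finger parallel gripper is mounted at the origin on the work surface. World frame = base frame: x ahead of the robot, y to its left, z up, the work surface at z = 0. Lengths are in m, angles in degrees, forces in N, time in s.
With the tool pointing down it reaches from about 0.375 to 0.9 m from the base axis. Payload 3.1 kg.
Tool frame: the origin (TCP) lies at the very end of the fingers, on their centre line; the grasp point (between the pads) lies 19 mm behind it; z points along the fingers, y is the line along which they close (so a half turn about z gives the same grasp; the last joint's range is limited). The gripper opens to 87 mm and grips with 3 to 60 N. Pads are 19 mm wide; open, the fingers measure 117 mm over their backs; the gripper's body (75 mm by 190 mm) begins 51 mm behind the grasp point.
Start: joints at [59.731, 30.224, 82.088, -0, 67.689, -10.227], TCP at [0.214, 0.587, 0.223] pointing down, gripper open.
Joint ranges: [-176.69, 176.69], [-43.24, 126.21], [12.49, 139.97], [-82, 262], [0, 151.66], [-163.58, 163.58]. Speed limits (degrees/s): [159.86, 159.86, 180, 180, 180, 180].

### API

Orientations are given as a 3x3 rotation matrix whose columns are the frame's x, y, z axes.
In Python, from rig import bot gives the robot as it stands.
- The arm moves only by the tool move_arm, never from a script. Its argument "increments" is a list of rows, each an object with "xyz": the shift along the tool's x, y, z in mm, a list of three; "roll": the turn about the tool's z in rad; "grip": the opening in per cent of the stroke, from 0 (shut) to 100 (fully open). A call has 1 to 5 rows; each row shifts and turns the commanded pose from where the row before left it, along the tool's axes as they then stand; what a row does not reach is not made up. A row lasts 1/12 s, in which the tool goes at most 41.7 mm and 7.16 degrees, less where a joint would pass 70% of its speed; a pose out of reach is approached as far as the arm can. A call is refused whole if a number of a shift passes 41.7 or a number of a turn 0.125, either way. A call with a gripper value outside its range is refused whole. The fingers move at their own pace and stop on an object; the grip force is fixed at half the most. Time passes only in rows, so rows that do not move let the fingers close. It gives the time, the measured TCP pose, the force, the opening and the grip force at its end, in the units of the state.
- bot.read_state(): the state, without advancing time (a new reading comes with each control period).
- bot.capture(name): name is "scene" or "top" or "wrist"; returns (picture, depth): 384x512x3 uint8, red, green, blue; 384x512 float32, m along the optical axis (not along the pixel's ray), 0 where there is no reading.
- bot.camera_model(name): a dict with "intrinsics" (3x3 intrinsics, pixels), "rvec" (rotation vector, rad) and "tvec" (3), from world to camera coordinates, as OpenCV has them; the wrist camera has in their place "tool_from_camera" (4x4, takes a point from camera to tool coordinates, whose origin is the TCP and whose axes are the flange's). Camera axes: x right, y down, z forward; pixel columns grow to the right and rows downward; lengths in m; the calibration is good to about 2 mm. The wrist camera is an equidistant fisheye: a pixel r from the principal point sees the ray r / f radians off the axis. A picture is of the moment at which its call begins: read the wrist's pose just before it. camera_model takes no time and is no camera call.
- bot.hand_in(): hands the job in; it is judged then, once.
Trained networks look in the newest picture that a camera, given by its name, has taken for a name from the list of things; names that differ only in an ending like _2 or _b are one class to them, and where a whole thing is asked for, a point or a joint stands for the part that bears it (a point fixed in the world has none). Each returns a list of dicts, best first, with "conf" (0 to 1); they miss things now and then, are a little off and sometimes report something else, mostly with a low value. They report only what shows in the picture. A call takes as long as a camera call. They do not tell look-alikes from the thing itself.
- bot.spot_in(label, camera): "at" ([x, y, z] in m, in the coordinates of the camera as it stood for that picture, good to about 4 mm: the middle of the surface that is visible of it).
- bot.trace(label, camera): "mask" (384x512 bool, what is visible of it).
The state is a dict: "time_s": time; "joint_positions": joint angles; "qvel": joint speeds; "tau": joint torques, N m; "position": TCP position; "tcp_rot": TCP orientation; "force": force on the tool from outside, world axes, zero at the start; "moment": the same for the moment, N m; "opening": opening from 0.0 (shut) to 1.0 (fully open); "grasp_force": force on a finger pad.
Only numpy, scipy, OpenCV 4.12 (cv2) and the standard library are available. Lean on these libraries where they do the work, as an engineer would, in place of code of your own. Each camera call takes 0.05 s, during which the arm holds its last target. There are 200 camera calls.

### The job

Start the portable induction hob: press the dotted end of its black power rocker all the way down, then push the square yellow zone key fully down so that it stays in, then press the round green start key fully down, keep it down for a second or so and let it come back up. Keep to that order (it only takes pressing with the closed fingers, nothing needs gripping), do not press the red stop key, and leave the pan, the squeeze bottle, the pepper mill and the ramekin where they stand.

Things in the scene. Friction and masses are not known exactly. Their poses are not given: they have to be found in the camera images.
- hob: fixed silver box 400 mm deep (x), 340 wide (y), flat top 75 mm above the worktop; black glass on its far part, grey control strip along its near edge. Origin: centre of the underside; -x points to the near edge. The four controls, with the hob's yaw, stand in a row along y, 155 mm towards -x from the origin, at y = -93, -31, 31, 93 mm; which is where changes from run to run.
- power_dot (a point): white 14 mm dot on the black power rocker, a paddle 60 mm long (hob x), 28 wide, tipping about its middle in a 74 x 42 mm bezel 12 mm high. The point is on the top face, 20 mm from the pivot towards the hob's near edge (-x): 24 mm above the hob's top when off (paddle end 26), 17 mm when fully on (face then slopes down 0.18 rad towards the dotted end; 21 mm at the pivot).
- power (a joint): angle of the rocker: 0 = off (dotted end up), 0.36 rad = fully on (dotted end down, at a stop). It starts at 0 to 0.06. It has friction only (about 2 N at the dot) and stays where it is left.
- zone_top (a point): centre of the top face of the square yellow zone key, 30 x 30 mm, in a 46 mm square black housing 12 mm high. The face is 22 mm above the hob's top when up and 16 mm when fully down.
- zone (a joint): travel of the zone key: 0 = up, 0.006 m = fully down, at a stop. It starts within 1 mm of up. Friction only, 3.5 N: it has no spring and stays where it is pushed.
- start_top (a point): centre of the top face of the round green start key, 30 mm across, in a 46 mm round black housing 12 mm high. The face is 22 mm above the hob's top when up, 16 mm when fully down.
- start (a joint): travel of the start key: 0 = up, 0.006 m = fully down. A spring returns it; it begins to move at 1.5 N and is fully down at 5 N.
- stop_top (a point): centre of the top face of the round red stop key, same size and spring as the start key. Not to be pressed.
- stop (a joint): travel of the stop key: 0 = up, 0.006 m = fully down.
- pan: loose steel saute pan standing on the glass plate, 208 mm across and 50 mm high, 0.95 kg or so, with a dark round bar handle that reaches 260 mm from the centre along its +y axis, up to 76 mm above the pan's underside. Origin: centre of the underside. At the start its near rim is at least 95 mm from the middle of the row of controls.
- squeeze: loose orange squeeze bottle with a white nozzle, 54 mm across, 170 mm high, standing on the worktop beside the hob. Origin: centre of the underside, z up.
- mill: loose dark wooden pepper mill, 56 mm across, 152 mm high, standing on the worktop beside the hob. Origin: centre of the underside, z up.
- ramekin: loose white ceramic ramekin, 80 mm across, 42 mm high, on the worktop in front of the hob (towards the robot). Origin: centre of the underside, z up.
Not all that is in view belongs to the job. Of the things like the ramekin, leave any that is brown or orange; of the rest the larger one is meant.

How it is judged (in metres and radians):
On the way, in this order (a step that is already met when the one before it is completed fails the run):
1. the power rocker is on (value of joint power above 0.28 rad), for 0.2 s.
2. the zone key is down (value of joint zone above 0.004 m), for 0.2 s.
3. the start key is pressed down (at least 4 mm of its 6 mm) for at least 0.7 s (value of joint start above 0.004 m), for 0.7 s.
At the end, for the whole second after the job is handed in: The rocker is on (over 0.28 rad), the zone key is down (over 4 mm), the start and stop keys are up (within 1 mm), and the pan, bottle, mill and ramekin stand upright and at rest within 15 mm of where they were (value of joint power above 0.28 rad and value of joint zone above 0.004 m and value of joint each of start, stop below 0.001 m and distance of each of pan, squeeze, mill, ramekin from where it was at the start of the episode below 0.015 m and angle between each of pan, squeeze, mill, ramekin's own z axis and vertical below 0.1 rad and linear speed of each of pan, squeeze, mill, ramekin below 0.02 m/s); the robot touches nothing.
It fails at once if the red stop key is pressed (over 2 mm) (value of joint stop above 0.002 m).
It fails at once if the zone key is pushed (over 2.5 mm) while the power rocker is not on (value of joint zone above 0.0025 m and value of joint power below 0.28 rad).
It fails at once if the start key is pressed (over 2 mm) before the rocker is on and the zone key is down (value of joint start above 0.002 m and (value of joint power below 0.28 rad or value of joint zone below 0.004 m)).
It fails at once if the pan, squeeze bottle, pepper mill or ramekin is moved or lifted (over 15 mm) (distance of any of pan, squeeze, mill, ramekin from where it was at the start of the episode above 0.015 m).
It also fails if it takes over 46 s, if anything falls off the work surface, if the arm or the gripper's body presses on something with over 40 N, if the wrist force passes 120 N, or if a joint passes its speed limit or range.

## Working session

There is one attempt and no reset: what is moved stays moved. The work goes in short steps, Python scripts to look and compute and a tool call to move; the robot and the scene stay as the last step left them, time stands still between calls to the robot, and variables do not carry over. Pictures are saved under pics/ and viewed, at most 10 in all, crops included, and the job is handed in when it is done.

Besides the shell and the picture viewer there is one more tool, called as name(argument=value, ...), one argument or row to a line, values as JSON. move_arm: Moves the arm, as the interface text tells. Its arguments: {"type":"object","properties":{"increments":{"type":"array"}},"required":["increments"]}

```bash
mkdir -p pics; cat > h.py <<'E'
import numpy as np, cv2
from rig import bot
def w(cam,p):
    m=bot.camera_model(cam); R=cv2.Rodrigues(np.array(m["rvec"],float))[0]
    return R.T@(np.array(p)-np.array(m["tvec"]).ravel())
E
python3 - <<'E'
from h import *
ims=[]
for c in("top","scene"):
    im,d=bot.capture(c); ims.append(im[:,:,::-1])
    for l in("power_dot","zone_top","start_top","stop_top","pan","squeeze","mill","ramekin"):
        for r in bot.spot_in(l,c)[:3]: print(c,l,round(r["conf"],2),w(c,r["at"]).round(3))
cv2.imwrite("pics/a.png",cv2.resize(ims[0],(800,600)));cv2.imwrite("pics/b.png",cv2.resize(ims[1],(800,600)))
s=bot.read_state();print(s["time_s"],s["position"],s["tcp_rot"],s["force"])
E
```

```text
top power_dot 0.75 [0.497 0.014 0.096]
top zone_top 0.67 [ 0.506 -0.049  0.095]
top start_top 0.71 [ 0.619 -0.045  0.075]
top stop_top 0.58 [ 0.541 -0.163  0.098]
top pan 0.82 [ 0.75  -0.036  0.08 ]
top pan 0.62 [0.492 0.012 0.1  ]
top squeeze 0.69 [0.494 0.186 0.128]
top squeeze 0.38 [ 0.617 -0.046  0.076]
top mill 0.73 [0.493 0.011 0.1  ]
top mill 0.7 [ 0.559 -0.295  0.108]
top ramekin 0.91 [ 0.428 -0.211  0.02 ]
top ramekin 0.63 [ 0.31  -0.317  0.024]
top ramekin 0.63 [ 0.312 -0.184  0.009]
scene power_dot 0.77 [0.492 0.018 0.098]
scene zone_top 0.43 [ 0.514 -0.049  0.099]
scene stop_top 0.4 [ 0.543 -0.172  0.097]
scene stop_top 0.23 [ 0.579 -0.306  0.103]
scene pan 0.97 [ 0.733 -0.024  0.078]
scene pan 0.57 [0.495 0.012 0.097]
scene pan 0.3 [ 0.522 -0.106  0.096]
scene squeeze 0.92 [0.516 0.181 0.094]
scene mill 0.71 [ 0.574 -0.307  0.104]
scene ramekin 0.92 [ 0.302 -0.321  0.02 ]
scene ramekin 0.89 [ 0.403 -0.334  0.015]
scene ramekin 0.86 [ 0.411 -0.208  0.026]
0.9 [0.21413967 0.58715503 0.22256725] [[-9.39450686e-01  3.42684123e-01  1.54296074e-05]
 [ 3.42684123e-01  9.39450686e-01  2.57944786e-05]
 [-5.65599703e-06  2.95201221e-05 -1.00000000e+00]] [ 0.0334402  -0.48516408  0.95547229]
```

View pics/a.png

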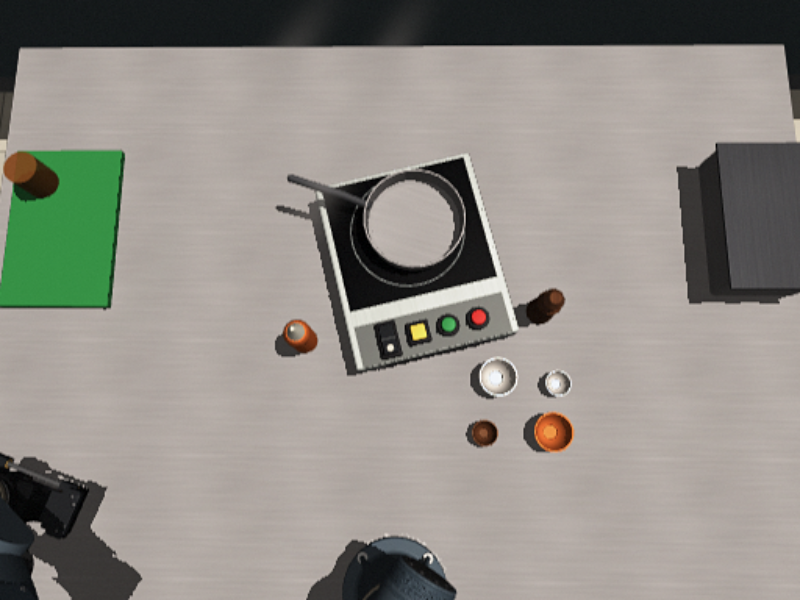

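View pics/b.png

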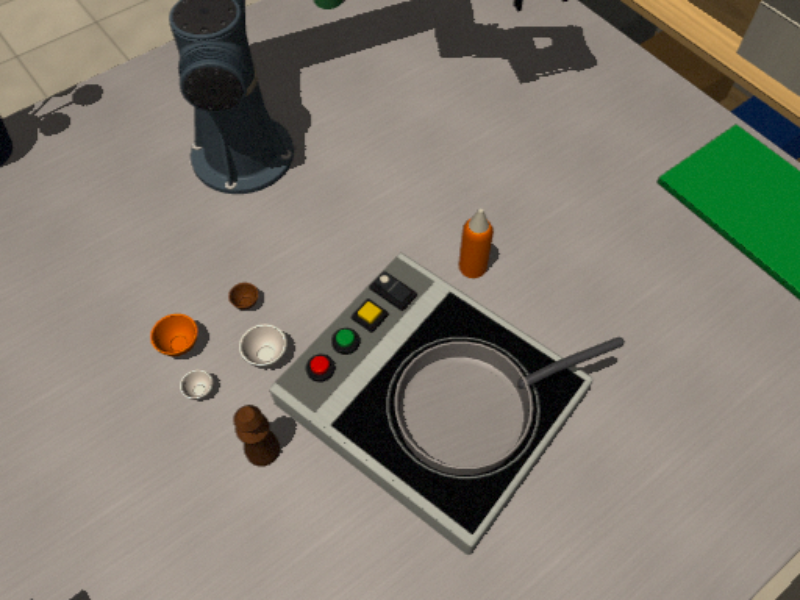

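Top view: rocker (388,340) with its dot at (390,348), yellow (418,332), green (448,324), red (478,317). There are four bowls: white large (498,377), white small (557,383), brown (484,432) and orange (553,432). The ramekin is the large white one, because brown and orange are excluded and it's the larger of the two left. Nothing has to reach it, I only need to keep clear of it. Next I'll measure the keys accurately from colour.

```bash
cat >> h.py <<'E'
def px(cam,u,v,z):
    m=bot.camera_model(cam);K=np.array(m["intrinsics"],float);R=cv2.Rodrigues(np.array(m["rvec"],float))[0];t=np.array(m["tvec"],float).ravel()
    r=R.T@np.linalg.inv(K)@[u,v,1.];o=-R.T@t
    return o+r*(z-o[2])/r[2]
E
python3 - <<'E'
from h import *
for c in("top","scene"):
    im,d=bot.capture(c); h=cv2.cvtColor(im,cv2.COLOR_RGB2HSV).astype(int);H,S,V=[h[...,i] for i in range(3)]
    box=np.zeros(H.shape,bool)
    if c=="top": box[190:240,232:320]=1
    else: box[165:250,190:270]=1
    P={}
    for n,m,z in(("zone",(H>22)&(H<33)&(S>150),.097),("start",(H>50)&(H<80)&(S>100),.097),("stop",((H<6)|(H>174))&(S>150),.097)):
        v,u=np.where(m&box); 
        # top face only: brightest part
        t=V[v,u]>0.8*np.percentile(V[v,u],80); v,u=v[t],u[t]
        P[n]=px(c,u.mean(),v.mean(),z); print(c,n,len(u),P[n].round(4),np.median(d[v,u]).round(3))
    m=(S<60)&(V>170); 
    b=np.zeros_like(box); 
    if c=="top": b[216:230,244:256]=1
    else: b[172:184,240:252]=1
    v,u=np.where(m&b); P["dot"]=px(c,u.mean(),v.mean(),.099); print(c,"dot",len(u),P["dot"].round(4))
    q=P["zone"]-P["stop"]; e=P["zone"]-P["start"]; print(np.linalg.norm(q),np.linalg.norm(e),np.degrees(np.arctan2(-q[0],q[1])))
    hy=q/np.linalg.norm(q);hx=np.array([hy[1],-hy[0],0]); print("dot pred",(P["start"]+P["zone"])/2+hy*.093-hx*.02)
E
```

```text
top zone 59 [ 0.5088 -0.0431  0.097 ] 1.27
top start 50 [ 0.522  -0.1055  0.097 ] 1.27
top stop 58 [ 0.5369 -0.1658  0.097 ] 1.271
top dot 16 [0.4748 0.0102 0.099 ]
0.12587276248266774 0.06379018238201414 12.909103800218816
dot pred [0.47513082 0.01189092 0.097     ]
scene zone 100 [ 0.5084 -0.0479  0.097 ] 1.223
scene start 84 [ 0.5234 -0.1074  0.097 ] 1.197
scene stop 86 [ 0.5383 -0.167   0.097 ] 1.172
scene dot 14 [0.4744 0.0097 0.099 ]
0.1227890178622498 0.06130741528010622 14.09108103519722
dot pred [0.47388875 0.00769093 0.097     ]
```

move_arm(
  increments=[
    {"grip":0,"roll":-0.12,"xyz":[0,0,-10]},
    {"grip":0,"roll":-0.12,"xyz":[0,0,-10]},
    {"grip":0,"xyz":[0,0,0],"roll":-0.12},
  ],
)

```text
time_s: 1.25
position: [0.2147, 0.5882, 0.2445]
tcp_rot: [[-1.0, -0.016, 0.002], [-0.016, 1.0, 0.003], [-0.002, 0.003, -1.0]]
force: [0.7, 0.4, 0.8]
opening: 0.853
grasp_force: 0.0
```

move_arm(
  increments=[
    {"grip":0,"roll":-0.11,"xyz":[0,0,0]},
    {"grip":0,"roll":-0.11,"xyz":[0,0,0]},
    {"grip":0,"xyz":[-7,-38,0],"roll":0},
    {"grip":0,"xyz":[-7,-38,0],"roll":0},
    {"grip":0,"xyz":[-7,-38,0],"roll":0},
  ],
)

```text
time_s: 1.67
position: [0.2606, 0.4801, 0.2424]
tcp_rot: [[-0.973, -0.23, 0.0], [-0.23, 0.973, 0.0], [-0.0, -0.0, -1.0]]
force: [1.3, -0.1, 0.2]
opening: 0.482
grasp_force: 0.0
```

move_arm(
  increments=[
    {"grip":0,"xyz":[-7,-38,0],"roll":0},
    {"grip":0,"xyz":[-7,-38,0],"roll":0},
    {"grip":0,"xyz":[-7,-38,0],"roll":0},
    {"grip":0,"xyz":[-7,-38,0],"roll":0},
    {"grip":0,"xyz":[-7,-38,0],"roll":0},
  ],
)

```text
time_s: 2.08
position: [0.3385, 0.3024, 0.2428]
tcp_rot: [[-0.973, -0.229, 0.001], [-0.229, 0.973, 0.0], [-0.001, 0.0, -1.0]]
force: [1.1, 0.3, 0.6]
opening: 0.091
grasp_force: 0.0
```

move_arm(
  increments=[
    {"grip":0,"xyz":[-7,-38,0],"roll":0},
    {"grip":0,"xyz":[-7,-38,0],"roll":0},
    {"grip":0,"xyz":[-7,-38,0],"roll":0},
    {"grip":0,"xyz":[-7,-38,0],"roll":0},
    {"grip":0,"xyz":[-7,-38,0],"roll":0},
  ],
)

```text
time_s: 2.5
position: [0.416, 0.1251, 0.2429]
tcp_rot: [[-0.974, -0.228, 0.001], [-0.228, 0.974, 0.0], [-0.001, -0.0, -1.0]]
force: [1.2, 0.6, -1.1]
opening: 0.008
grasp_force: 0.0
```

move_arm(
  increments=[
    {"grip":0,"xyz":[-7,-38,0],"roll":0},
    {"grip":0,"xyz":[-7,-38,0],"roll":0},
    {"grip":0,"xyz":[0,0,0],"roll":0},
    {"grip":0,"xyz":[0,0,0],"roll":0},
  ],
)

```text
time_s: 2.83
position: [0.4475, 0.0543, 0.2427]
tcp_rot: [[-0.975, -0.224, 0.001], [-0.224, 0.975, 0.0], [-0.001, -0.0, -1.0]]
force: [-0.2, 1.2, 0.2]
opening: 0.005
grasp_force: 0.0
```

```bash
python3 - <<'E'
from h import *
s=bot.read_state(); im,d=bot.capture("wrist"); m=bot.camera_model("wrist")
T=np.array(m["tool_from_camera"]);R=np.array(s["tcp_rot"]);p=np.array(s["position"])
K=np.array(m["intrinsics"]);f,cx,cy=K[0,0],K[0,2],K[1,2]
def wp(u,v,z):
    a,b=u-cx,v-cy;r=np.hypot(a,b);th=r/f
    ray=R@T[:3,:3]@np.array([a/r*np.sin(th),b/r*np.sin(th),np.cos(th)]);o=R@T[:3,3]+p
    return (o+ray*(z-o[2])/ray[2]).round(4)
for l in("power_dot","zone_top","start_top","stop_top"):
    for r in bot.spot_in(l,"wrist")[:2]: print(l,round(r["conf"],2),(R@(T@np.r_[r["at"],1])[:3]+p).round(4))
h=cv2.cvtColor(im,cv2.COLOR_RGB2HSV).astype(int);H,S,V=[h[...,i] for i in range(3)]
for n,k in(("y",(H>22)&(H<33)&(S>150)),("g",(H>50)&(H<80)&(S>100)),("r",((H<6)|(H>174))&(S>150)&(V>80))):
    N,lab,st,ce=cv2.connectedComponentsWithStats(k.astype(np.uint8))
    for i in range(1,N):
        if st[i,4]>60: print(n,st[i],wp(*ce[i],.097))
cv2.imwrite("pics/w.png",im[:,:,::-1])
E
```

```text
power_dot 0.92 [0.4828 0.0149 0.0927]
zone_top 0.65 [ 0.5001 -0.0436  0.0942]
start_top 0.77 [ 0.5184 -0.0987  0.0921]
stop_top 0.75 [ 0.539  -0.1656  0.0961]
stop_top 0.57 [0.4807 0.0186 0.0911]
y [146 199  28  23 479] [ 0.5014 -0.0432  0.097 ]
g [101 200  25  25 471] [ 0.5193 -0.1016  0.097 ]
r [ 62 200  21  25 383] [ 0.5339 -0.1608  0.097 ]
```

View pics/w.png

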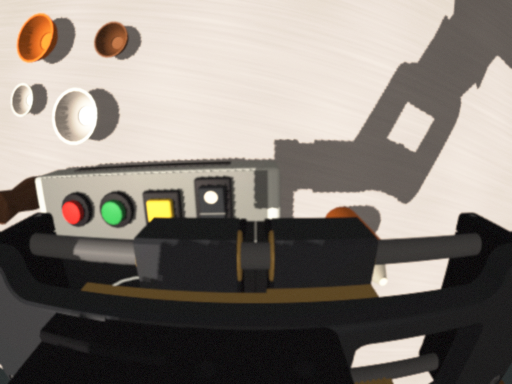

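Wrist view: red (72,210), green (112,209), yellow (160,210, partly hidden by the gripper) and the dot (210,198). All agree to within about 5 mm. Targets are dot (0.472, 0.011), zone (0.507, -0.0455) and start (0.5215, -0.105).

move_arm(
  increments=[
    {"grip":0,"xyz":[-7,-24,20],"roll":0},
    {"grip":0,"xyz":[-7,-24,20],"roll":0},
    {"grip":0,"xyz":[0,0,36],"roll":0},
    {"grip":0,"xyz":[0,0,36],"roll":0},
    {"grip":0,"xyz":[0,0,0],"roll":0},
  ],
)

```text
time_s: 3.5
position: [0.4663, 0.0143, 0.1252]
tcp_rot: [[-0.973, -0.229, -0.014], [-0.229, 0.973, 0.003], [0.013, 0.006, -1.0]]
force: [-1.6, 0.6, 0.1]
opening: 0.002
grasp_force: 0.0
```

```bash
python3 - <<'E'
from h import *
ims=[]
for c,b in(("top",(190,240,210,340)),("scene",(140,240,150,300))):
    im,d=bot.capture(c); ims.append(cv2.resize(im[b[0]:b[1],b[2]:b[3],::-1],(600,290),interpolation=2))
cv2.imwrite("pics/c.png",np.vstack(ims))
s=bot.read_state();print(s["position"],s["force"])
E
```

```text
[0.46985685 0.01377745 0.12997245] [ 0.14788689 -0.43176312  0.74600409]
```

View pics/c.png

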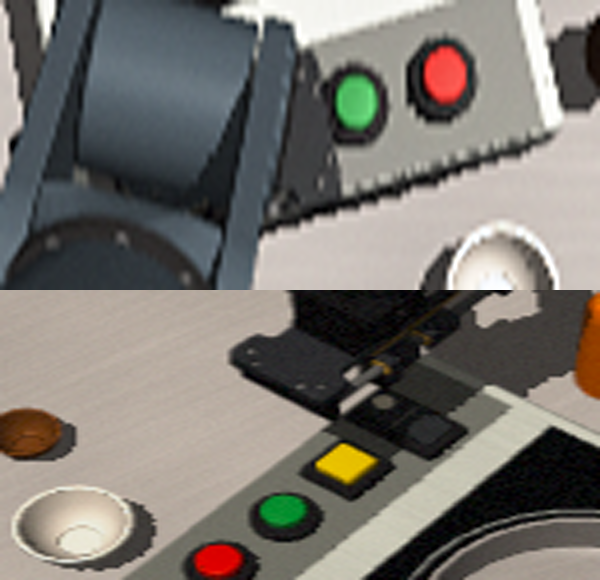

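The crop shows the fingertip at (350,395), next to and just above the dot (383,402). I'll make the small correction and descend.

move_arm(
  increments=[
    {"grip":0,"xyz":[-1,-3.5,10],"roll":0},
    {"grip":0,"xyz":[0,0,16],"roll":0},
    {"grip":0,"xyz":[0,0,4],"roll":0},
    {"grip":0,"xyz":[0,0,0],"roll":0},
    {"grip":0,"xyz":[0,0,0],"roll":0},
  ],
)

```text
time_s: 4.02
position: [0.4735, 0.0094, 0.1017]
tcp_rot: [[-0.973, -0.229, 0.002], [-0.229, 0.973, -0.001], [-0.002, -0.001, -1.0]]
force: [0.7, 0.3, 0.0]
opening: 0.007
grasp_force: 0.0
```

move_arm(
  increments=[
    {"grip":0,"xyz":[0,0,2],"roll":0},
    {"grip":0,"xyz":[0,0,2],"roll":0},
    {"grip":0,"xyz":[0,0,1],"roll":0},
    {"grip":0,"xyz":[0,0,0],"roll":0},
    {"grip":0,"xyz":[0,0,0],"roll":0},
  ],
)

```text
time_s: 4.43
position: [0.4727, 0.0092, 0.0958]
tcp_rot: [[-0.974, -0.228, 0.0], [-0.228, 0.974, -0.0], [0.0, -0.0, -1.0]]
force: [-1.9, -1.7, 4.0]
opening: 0.003
grasp_force: 1.9
```

move_arm(
  increments=[
    {"grip":0,"xyz":[0,0,1],"roll":0},
    {"grip":0,"xyz":[0,0,1],"roll":0},
    {"grip":0,"xyz":[0,0,0],"roll":0},
    {"grip":0,"xyz":[0,0,0],"roll":0},
  ],
)

```text
time_s: 4.77
position: [0.4724, 0.0092, 0.094]
tcp_rot: [[-0.974, -0.229, -0.001], [-0.229, 0.974, -0.0], [0.001, -0.0, -1.0]]
force: [-2.5, -2.2, 8.1]
opening: 0.003
grasp_force: 4.2
```

move_arm(
  increments=[
    {"grip":0,"xyz":[0,0,1],"roll":0},
    {"grip":0,"xyz":[0,0,1],"roll":0},
    {"grip":0,"xyz":[0,0,0],"roll":0},
    {"grip":0,"xyz":[0,0,0],"roll":0},
  ],
)

```text
time_s: 5.1
position: [0.4724, 0.0092, 0.0937]
tcp_rot: [[-0.973, -0.229, 0.0], [-0.229, 0.973, -0.001], [-0.0, -0.001, -1.0]]
force: [-6.5, -1.3, 23.0]
opening: 0.004
grasp_force: 11.8
```

move_arm(
  increments=[
    {"grip":0,"xyz":[0,0,1],"roll":0},
    {"grip":0,"xyz":[0,0,1],"roll":0},
    {"grip":0,"xyz":[0,0,0],"roll":0},
    {"grip":0,"xyz":[0,0,0],"roll":0},
  ],
)

```text
time_s: 5.43
position: [0.4725, 0.0091, 0.0933]
tcp_rot: [[-0.973, -0.229, 0.001], [-0.229, 0.973, -0.001], [-0.001, -0.001, -1.0]]
force: [-8.4, -1.8, 38.6]
opening: 0.006
grasp_force: 19.8
```

The paddle is at its stop: z is 0.0935, 0.094 was predicted, and force is rising steeply. Lifting and moving to the zone key.

move_arm(
  increments=[
    {"grip":0,"xyz":[0,0,-35],"roll":0},
    {"grip":0,"xyz":[-7,-20,0],"roll":0},
    {"grip":0,"xyz":[-7,-20,0],"roll":0},
    {"grip":0,"xyz":[-7,-21,0],"roll":0},
    {"grip":0,"xyz":[0,0,0],"roll":0},
  ],
)

```text
time_s: 5.85
position: [0.5114, -0.0485, 0.1252]
tcp_rot: [[-0.974, -0.226, 0.007], [-0.226, 0.974, -0.003], [-0.006, -0.004, -1.0]]
force: [0.8, 0.5, 0.1]
opening: 0.004
grasp_force: 0.0
```

```bash
python3 - <<'E'
from h import *
im,d=bot.capture("scene"); im2,_=bot.capture("wrist")
cv2.imwrite("pics/d.png",np.vstack([cv2.resize(im[155:235,180:280,::-1],(400,320),interpolation=2),cv2.resize(im2[140:280,60:320,::-1],(400,215))]))
s=bot.read_state();print(s["position"],s["force"])
E
```

```text
[ 0.50730431 -0.04543524  0.12429237] [-0.97569351 -0.51098123  0.93627564]
```

View pics/d.png

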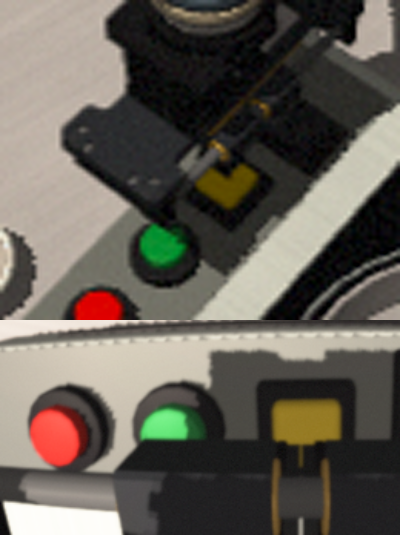

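The wrist crop shows the fingers (302,490) lined up with the yellow key, which spans 273–341, so I can press.

move_arm(
  increments=[
    {"grip":0,"xyz":[0,0,14],"roll":0},
    {"grip":0,"xyz":[0,0,11],"roll":0},
    {"grip":0,"xyz":[0,0,2],"roll":0},
    {"grip":0,"xyz":[0,0,2],"roll":0},
    {"grip":0,"xyz":[0,0,0],"roll":0},
  ],
)

```text
time_s: 6.37
position: [0.5061, -0.0442, 0.0953]
tcp_rot: [[-0.973, -0.229, -0.002], [-0.229, 0.973, 0.001], [0.002, 0.001, -1.0]]
force: [-0.0, -0.4, 0.6]
opening: 0.004
grasp_force: 0.0
```

move_arm(
  increments=[
    {"grip":0,"xyz":[0,0,2],"roll":0},
    {"grip":0,"xyz":[0,0,2],"roll":0},
    {"grip":0,"xyz":[0,0,0],"roll":0},
    {"grip":0,"xyz":[0,0,0],"roll":0},
  ],
)

```text
time_s: 6.7
position: [0.5075, -0.0453, 0.0917]
tcp_rot: [[-0.974, -0.228, 0.001], [-0.228, 0.974, -0.0], [-0.001, -0.001, -1.0]]
force: [0.7, 0.2, 0.1]
opening: -0.001
grasp_force: 0.2
```

move_arm(
  increments=[
    {"grip":0,"xyz":[0,0,1],"roll":0},
    {"grip":0,"xyz":[0,0,1],"roll":0},
    {"grip":0,"xyz":[0,0,0],"roll":0},
    {"grip":0,"xyz":[0,0,0],"roll":0},
  ],
)

```text
time_s: 7.03
position: [0.5076, -0.0453, 0.0911]
tcp_rot: [[-0.974, -0.228, 0.001], [-0.228, 0.974, -0.0], [-0.001, -0.001, -1.0]]
force: [-1.6, 1.2, 12.8]
opening: 0.004
grasp_force: 6.5
```

move_arm(
  increments=[
    {"grip":0,"xyz":[0,0,1],"roll":0},
    {"grip":0,"xyz":[0,0,1],"roll":0},
    {"grip":0,"xyz":[0,0,0],"roll":0},
    {"grip":0,"xyz":[0,0,0],"roll":0},
  ],
)

```text
time_s: 7.37
position: [0.5076, -0.0453, 0.0908]
tcp_rot: [[-0.974, -0.228, 0.002], [-0.228, 0.974, -0.001], [-0.002, -0.001, -1.0]]
force: [-5.6, 1.4, 26.7]
opening: 0.009
grasp_force: 13.3
```

move_arm(
  increments=[
    {"grip":0,"xyz":[0,0,-34],"roll":0},
    {"grip":0,"xyz":[0,-20,0],"roll":0},
    {"grip":0,"xyz":[0,-20,0],"roll":0},
    {"grip":0,"xyz":[0,-21.5,0],"roll":0},
    {"grip":0,"xyz":[0,0,0],"roll":0},
  ],
)

```text
time_s: 7.78
position: [0.524, -0.1092, 0.1222]
tcp_rot: [[-0.974, -0.226, 0.005], [-0.226, 0.974, -0.004], [-0.004, -0.005, -1.0]]
force: [0.4, 0.2, -0.2]
opening: 0.003
grasp_force: 0.0
```

```bash
python3 - <<'E'
from h import *
im,d=bot.capture("scene"); im2,_=bot.capture("wrist")
cv2.imwrite("pics/e.png",np.vstack([cv2.resize(im[155:235,180:280,::-1],(400,320),interpolation=2),cv2.resize(im2[140:280,60:320,::-1],(400,215))]))
s=bot.read_state();print(s["position"],s["force"])
E
```

```text
[ 0.5213851  -0.1058155   0.12147174] [ 0.13849019 -0.46494392  0.61436205]
```

View pics/e.png

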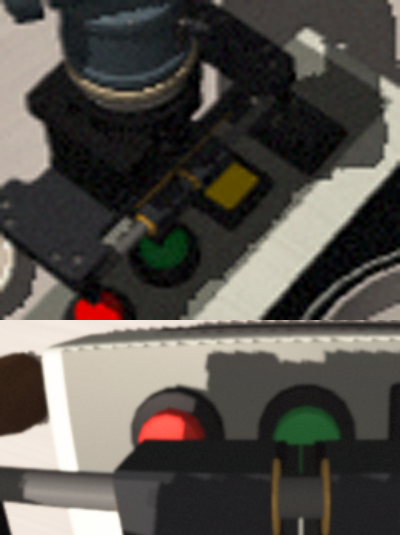

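The fingers (302,490) are lined up with the green key (305,425). I'll press to about 0.090 and hold.

move_arm(
  increments=[
    {"grip":0,"xyz":[0,0,12],"roll":0},
    {"grip":0,"xyz":[0,0,10],"roll":0},
    {"grip":0,"xyz":[0,0,3],"roll":0},
    {"grip":0,"xyz":[0,0,3],"roll":0},
    {"grip":0,"xyz":[0,0,2],"roll":0},
  ],
)

```text
time_s: 8.3
position: [0.5201, -0.104, 0.0913]
tcp_rot: [[-0.973, -0.229, -0.003], [-0.229, 0.973, 0.001], [0.002, 0.002, -1.0]]
force: [-2.9, 2.3, 14.0]
opening: 0.004
grasp_force: 7.1
```

move_arm(
  increments=[
    {"grip":0,"xyz":[0,0,2],"roll":0},
    {"grip":0,"xyz":[0,0,0],"roll":0},
    {"grip":0,"xyz":[0,0,1],"roll":0},
    {"grip":0,"xyz":[0,0,0],"roll":0},
    {"grip":0,"xyz":[0,0,0],"roll":0},
  ],
)

```text
time_s: 8.72
position: [0.5202, -0.104, 0.0911]
tcp_rot: [[-0.973, -0.229, -0.001], [-0.229, 0.973, 0.001], [0.001, 0.001, -1.0]]
force: [-5.7, 2.2, 21.2]
opening: 0.005
grasp_force: 10.6
```

move_arm(
  increments=[
    {"xyz":[0,0,0],"roll":0,"grip":0},
    {"xyz":[0,0,0],"roll":0,"grip":0},
    {"xyz":[0,0,0],"roll":0,"grip":0},
    {"xyz":[0,0,0],"roll":0,"grip":0},
    {"xyz":[0,0,0],"roll":0,"grip":0},
  ],
)

```text
time_s: 9.13
position: [0.5202, -0.104, 0.0911]
tcp_rot: [[-0.973, -0.229, -0.001], [-0.229, 0.973, 0.001], [0.001, 0.001, -1.0]]
force: [-5.3, 3.2, 20.2]
opening: 0.007
grasp_force: 10.5
```

move_arm(
  increments=[
    {"xyz":[0,0,0],"roll":0,"grip":0},
    {"xyz":[0,0,0],"roll":0,"grip":0},
    {"xyz":[0,0,0],"roll":0,"grip":0},
    {"xyz":[0,0,0],"roll":0,"grip":0},
    {"xyz":[0,0,0],"roll":0,"grip":0},
  ],
)

```text
time_s: 9.55
position: [0.5202, -0.104, 0.0911]
tcp_rot: [[-0.973, -0.229, -0.001], [-0.229, 0.973, 0.001], [0.001, 0.001, -1.0]]
force: [-5.5, 2.5, 20.5]
opening: 0.011
grasp_force: 10.5
```

move_arm(
  increments=[
    {"xyz":[0,0,-20],"roll":0,"grip":0},
    {"xyz":[0,0,-40],"roll":0,"grip":0},
    {"xyz":[0,0,-40],"roll":0,"grip":0},
    {"xyz":[0,0,-40],"roll":0,"grip":0},
    {"xyz":[0,0,-20],"roll":0,"grip":0},
  ],
)

```text
time_s: 9.97
position: [0.5233, -0.1056, 0.2535]
tcp_rot: [[-0.973, -0.229, 0.008], [-0.229, 0.973, -0.003], [-0.007, -0.005, -1.0]]
force: [0.6, -1.2, 0.3]
opening: 0.003
grasp_force: 0.0
```

```bash
python3 - <<'E'
from h import *
bot.capture("wrist");bot.capture("wrist")
im,d=bot.capture("scene"); im2,_=bot.capture("wrist")
cv2.imwrite("pics/f.png",np.vstack([cv2.resize(im[130:310,110:350,::-1],(480,360),interpolation=2),cv2.resize(im2[100:280,20:320,::-1],(480,230))]))
s=bot.read_state();print(s["time_s"],s["position"],s["force"])
E
```

```text
10.1667 [ 0.52102971 -0.10479556  0.24870367] [ 0.61527671  0.3452573  -1.20424441]
```

View pics/f.png

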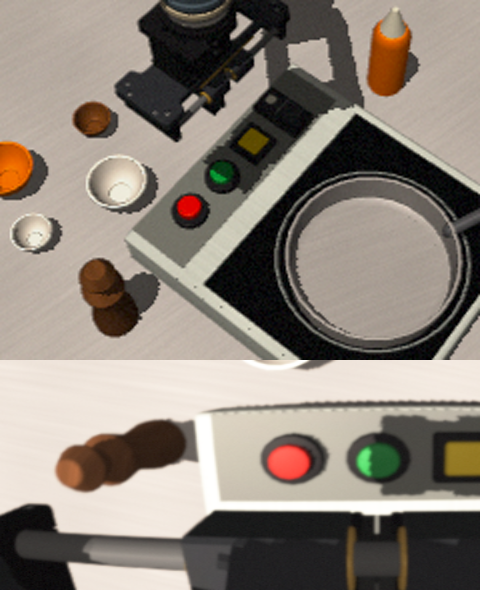

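The arm is clear. The green key (220,175) and red key (190,208) are up, and the ramekin (117,183), mill (110,300), bottle (390,60) and pan haven't moved. Handing in.

```bash
python3 -c "
from rig import bot
print(bot.hand_in())"
```

```text
the job is handed in; nothing more can be done
None
```

I pressed the rocker to its stop, pushed the zone key fully down, then held the start key down for about a second and released it. I handed the job in at about 10 s of the 46 s allowed; the hand-in returned no verdict, but the last pictures showed the stop key up and the pan, bottle, mill and ramekin where they stood.

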